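# Load the touch-up kit and peel its tray off the stack

## Task

Make up the touch-up kit: stand the amber oil bottle and the blue paint bottle in the two round pockets of the top tray, one in each, and let go of them while the stack still holds the tray steady. The trays cling together, so then take the top tray by the raised grip at its corner and lift that corner first, by about 2 cm with the opposite corner still resting on the stack, before lifting the whole tray off and leaving the next one in place. Carry it well clear of the stack and finish still holding it out level and steady over the open bench, some 20 cm up, with both bottles standing in their pockets; leave everything else where it is.

Things in the scene. Friction and masses are not known exactly. Their poses are not given: they have to be found in the camera images.
- top_tray: the topmost white formed tray, to be loaded and taken: flange 104 (x) by 170 (y) mm, 3 mm thick, 7 mm skirt below; about 60 g; origin at the centre of the flange's underside, z up, at the start level and 60 mm above the bench. Four snap dimples (two towards each end) cling to the tray below, each with 2 to 3 N until it has risen about 4 mm; lifted by the grip they let go one by one
- tray_grip (a point): centre of the top face of the raised grip at a corner of the top tray: a closed white block with upright sides, 14 mm wide along the tray's x, 26 mm long along its y, 26 mm tall above the flange; this point lies at (-33, -64, 29) mm in the tray's frame. Bare flange for 25 mm beside it and 15 mm along it
- far_corner (a point): underside of the skirt at the corner diagonally opposite the grip, (48, 81, -7) mm in the tray's frame; the peeling tray turns on this corner
- pocket_a (a point): centre of the floor of the first round pocket, at (4, 0, -22) mm in the tray's frame; the pocket is 25 mm deep below the flange's top, about 43 mm across inside at the mouth, tapering to about 36 mm at the floor; both pockets are alike and both are empty at the start
- pocket_b (a point): centre of the floor of the second round pocket, at (4, 54, -22) mm in the tray's frame, the pocket farther from the grip
- next_tray: the white tray directly under the top one, same shape, loose but snapped into the trays below it, which are fixed in the rack; it must stay; origin at the centre of its flange's underside, 10 mm under the top tray's
- tray_rack: the fixed aluminium rack, 124 x 196 mm foot, 3 mm thick, with the lowest two trays fixed in it; origin under its centre at bench height, its x and y axes parallel to those of the trays at the start
- oil_bottle: small amber bottle with a red and white label and black cap, 32 mm across, 77 mm tall (the body graspable up to 66 mm), about 45 g, standing on the bench; origin at the centre of its underside, z up
- paint_bottle: small blue bottle with a white cap, 28 mm across, 61 mm tall (graspable up to 50 mm), about 45 g, standing on the bench; origin at the centre of its underside, z up
- white_bottle: small white bottle with a white cap and red band, 34 mm across, 69 mm tall, standing with the other two; not part of the kit, leave it; origin at the centre of its underside
- check_stamp: inspection stamp with a wooden knob, 62 mm tall, a bystander; origin under its centre
- caliper: digital caliper lying on the bench, 232 mm long, a bystander; origin under its centre
- tape_mask: roll of masking tape, 92 mm across, 24 mm high, a bystander; origin under its centre
- bin_glands: small blue parts bin with cable glands, 107 x 71 mm, 50 mm high, a bystander; origin under its centre
Mind the look-alikes: they are no part of the job. Leave any yellow look-alike of the next_tray alone. Leave any pink look-alike of the oil_bottle alone.

How it is judged:
On the way, in this order (a step that is already met when the one before it is completed fails the run):
1. both bottles stand in the tray's pockets, one in each, let go of, and the tray is still nested on the stack (((distance between oil_bottle and pocket_a below 0.01 m and distance between paint_bottle and pocket_b below 0.01 m) or (distance between oil_bottle and pocket_b below 0.01 m and distance between paint_bottle and pocket_a below 0.01 m)) and contact force between the fingers and oil_bottle below 0.1 N and contact force between the fingers and paint_bottle below 0.1 N and z of top_tray in the frame of tray_rack below 0.0635 m and angle between top_tray's own z axis and vertical below 0.03 rad), for 0.2 s.
2. the grip's corner is up by 13 mm or more, the tray leaning by 5 degrees or more, while the opposite corner is still down on the stack, within 6 mm (angle between top_tray's own z axis and vertical above 0.085 rad and z of tray_grip in the frame of tray_rack above 0.1025 m and z of far_corner in the frame of tray_rack below 0.0595 m and horizontal distance between top_tray and next_tray below 0.015 m), for 0.1 s.
At the end, for the whole second after the job is handed in: fingers hold the top tray still, flange over 150 mm up, centre over 150 mm aside from the rack, over open bench, level within 11 degrees, off rack and next tray; both bottles stand in their pockets (bases within 10 mm of floor centres); next tray seated within 4 mm (((distance between oil_bottle and pocket_a below 0.01 m and distance between paint_bottle and pocket_b below 0.01 m) or (distance between oil_bottle and pocket_b below 0.01 m and distance between paint_bottle and pocket_a below 0.01 m)) and height (world z) of top_tray above 0.15 m and horizontal distance between top_tray and tray_rack above 0.15 m and angle between top_tray's own z axis and vertical below 0.2 rad and linear speed of top_tray below 0.03 m/s and contact force between the fingers and top_tray above 1 N and world x of top_tray between 0.3 and 0.75 m and world y of top_tray between -0.5 and 0.42 m and contact force between top_tray and tray_rack below 0.1 N and contact force between top_tray and next_tray below 0.1 N and angle between each of oil_bottle, paint_bottle's own z axis and vertical below 0.4 rad and z of next_tray in the frame of tray_rack below 0.0545 m); the arm keeps its last pose, push and grip.
It fails at once if the next tray is pulled up or shifted by more than 8 mm (distance of next_tray from where it was at the start of the episode above 0.008 m).
It fails at once if another thing on the bench (white bottle, stamp, caliper, tape roll, blue bin) is shifted by more than 25 mm (distance of any of white_bottle, check_stamp, caliper, tape_mask, bin_glands from where it was at the start of the episode above 0.025 m).
It also fails if it takes over 72 s, if anything falls off the work surface, if the arm or the gripper's body presses on something with over 40 N, if the wrist force passes 120 N, or if a joint passes its speed limit or range.

## Robot

A 6-joint arm with a two-finger parallel gripper is mounted at the origin on a cart in front of the work surface, level with it; the furniture and walls round the work are solid. World frame = base frame: x ahead of the robot, y to its left, z up, the work surface at z = 0. Lengths are in m, angles in rad, forces in N, time in s.
With the tool pointing down it reaches from about 0.4 to 0.825 m from the base axis. Payload 7 kg.
Tool frame: the origin (TCP) lies midway between the tips of the shut fingers; the grasp point (between the pads) lies arm.hold_point_z behind it (arm.hold_point_z is the distance from the TCP to the grasp point, in m); z points along the fingers, y is the line along which they close (so a half turn about z gives the same grasp; the last joint's range is limited). The gripper opens to 88 mm and grips with 3 to 60 N. Pads are 19 mm wide; open, the fingers measure 130 mm over their backs; the gripper's body (78 mm by 193 mm) begins 47 mm behind the grasp point.
Start: joints at [1.625, 0.359, 0.012, 0, -1.224, -0.288], TCP at [0.156, 0.657, 0.227] pointing down, gripper open.
Joint ranges: [-3.07, 3.07], [-1.43, 2.12], [-1.02, 1.25], [-3.03, 1.67], [-3.05, -0], [-3.03, 3.03]. Speed limits (rad/s): [2.39, 2.39, 3.01, 3.14, 3.14, 3.14].

## Interface

Orientations are given as [roll, pitch, yaw] about the fixed x, y, z axes, in that order (R = Rz(yaw) Ry(pitch) Rx(roll)).
In Python, from station import arm gives the robot as it stands.
- The arm moves only by the shell command python3 -m crank 'ROWS' [OPENING] [FORCE]. ROWS is JSON, a list that holds one entry, the list of rows, each a list of 4 numbers: the shift along the tool's x, y, z in units of 25 mm (1.0 is 25 mm), then the turn about the tool's z in units of 5 degrees (1.0 is 5 degrees). A call has 1 to 12 rows; each row is the pose to reach, as a shift and turn from the pose commanded when the call began, along the tool's axes at that moment; what a row does not reach only later rows make up. A row lasts 1/8 s, in which the tool goes at most 62.5 mm and 10.7 degrees, less where a joint would pass 70% of its speed; a pose out of reach is approached as far as the arm can. A call with a gripper value outside its range is refused whole. OPENING is the closure, from 0 (fully open) to 1 (shut), set as the call begins (- or left out, the last holds). The fingers move at their own pace and stop on an object; FORCE is the grip in N (left out, the last holds). Time passes only in rows, so rows that repeat a pose let the fingers close. It gives the time, the measured TCP pose, the force, the opening and the grip force at its end, in the units of the state.
- arm.get_state(): the state, without advancing time (a new reading comes with each control period).
- arm.grab_frame(name): name is "scene" or "side" or "wrist"; returns (picture, depth): 420x560x3 uint8, red, green, blue; 420x560 float32, m along the optical axis (not along the pixel's ray), 0 where there is no reading.
- arm.get_calibration(name): a dict with "mtx" (3x3 intrinsics, pixels), "R" (3x3) and "t" (3): a world point X has camera coordinates R X + t; the wrist camera has in their place "mount" (4x4, takes a point from camera to tool coordinates, whose origin is the TCP and whose axes are the flange's). Camera axes: x right, y down, z forward; pixel columns grow to the right and rows downward; lengths in m; the calibration is good to about 2 mm. The wrist camera is an equidistant fisheye: a pixel r from the principal point sees the ray r / f radians off the axis. A picture is of the moment at which its call begins: read the wrist's pose just before it. get_calibration takes no time and is no camera call.
- arm.job_done(): hands the job in; it is judged then, once.
Trained networks look in the newest picture that a camera, given by its name, has taken for a name from the list of things; names that differ only in an ending like _2 or _b are one class to them, and where a whole thing is asked for, a point or a joint stands for the part that bears it (a point fixed in the world has none). Each returns a list of dicts, best first, with "score" (0 to 1); they miss things now and then, are a little off and sometimes report something else, mostly with a low value. They report only what shows in the picture. A call takes as long as a camera call. They do not tell look-alikes from the thing itself.
- arm.recognise(thing, camera): "extent" ([left, top, width, height] in pixels, round what is visible of it).
- arm.trace(thing, camera): "mask" (420x560 bool, what is visible of it) and "extent" ([left, top, width, height] in pixels, round what is visible of it).
The state is a dict: "t": time; "q": joint angles; "qd": joint speeds; "joint_efforts": joint torques, N m; "eef_pos": TCP position; "ee_rot": TCP orientation; "force": force on the tool from outside, world axes, zero at the start; "moment": the same for the moment, N m; "width": finger opening in m; "gripper_force": force on a finger pad.
Only numpy, scipy, OpenCV 4.12 (cv2) and the standard library are available. Lean on these libraries where they do the work, as an engineer would, in place of code of your own. Each camera call takes 0.05 s, during which the arm holds its last target. There are 200 camera calls.

## Working session

There is one attempt and no reset: what is moved stays moved. The work goes in short steps, Python scripts to look and compute and a shell command to move; the robot and the scene stay as the last step left them, time stands still between calls to the robot, and variables do not carry over. Pictures are saved under pics/ and viewed, at most 10 in all, crops included, and the job is handed in when it is done.

```bash
ls; mkdir -p pics
cat > h.py <<'E'
import numpy as np, cv2
from station import arm
from scipy.spatial.transform import Rotation as Ro
def pts(cam,depth,mask=None):
    c=arm.get_calibration(cam); K=np.array(c["mtx"]); R=np.array(c["R"]); t=np.array(c["t"])
    ok=depth>0
    if mask is not None: ok&=mask
    v,u=np.nonzero(ok); z=depth[v,u]
    P=np.stack([(u-K[0,2])/K[0,0]*z,(v-K[1,2])/K[1,1]*z,z],1)
    return (P-t)@R, u, v
def pose():
    s=arm.get_state(); return np.array(s["eef_pos"]), Ro.from_euler('xyz',s["ee_rot"]).as_matrix(), s
def totool(target):
    p,R,s=pose(); return R.T@(np.array(target)-p)
E
python3 - <<'E'
from h import *
print(arm.get_state(), arm.hold_point_z)
for c in ("scene","side"):
    im,d=arm.grab_frame(c); np.savez(f'/tmp/{c}.npz',im=im,d=d)
    cv2.imwrite(f'pics/{c}0.png',im[:,:,::-1])
    for n in ("oil_bottle","paint_bottle","white_bottle","top_tray","tray_grip","check_stamp","caliper","tape_mask","bin_glands","tray_rack"):
        for r in arm.trace(n,c)[:3]:
            P,u,v=pts(c,d,r["mask"])
            if len(P): print(c,n,round(r["score"],2),r["extent"],"med",np.median(P,0).round(3),"lo",np.percentile(P,3,axis=0).round(3),"hi",np.percentile(P,97,axis=0).round(3))
E
```

```text
pics
{'t': 0.0, 'q': array([ 1.62509175e+00,  3.59398147e-01,  1.10979524e-02, -3.72628155e-04,
       -1.22414985e+00, -2.88098861e-01]), 'qd': array([ 0.00056707, -0.00145925,  0.00094646, -0.00235625, -0.00103013,
       -0.00040142]), 'joint_efforts': array([ 1.48743202e-03, -5.82717061e+01,  2.93052274e+01,  6.99721947e+00,
        6.83462567e-03, -1.49993011e-04]), 'eef_pos': array([0.15628931, 0.65615105, 0.2256284 ]), 'ee_rot': array([ 3.13990756e+00, -1.34057749e-04, -2.33930213e-01]), 'force': array([ 0.98071598,  0.19049468, -1.09580973]), 'moment': array([ 0.03036458, -0.04087022, -0.02661368]), 'gripper_force': 0.0, 'width': 0.08791447283170231} 0.0188
scene oil_bottle 0.75 [208.2, 174.1, 11.6, 20.4] med [0.594 0.313 0.041] lo [0.583 0.305 0.005] hi [0.609 0.327 0.076]
scene oil_bottle 0.5 [215.9, 179.5, 15.3, 26.4] med [0.574 0.242 0.037] lo [0.564 0.233 0.001] hi [0.594 0.26  0.075]
scene white_bottle 0.61 [248.3, 192.7, 5.9, 23.9] med [0.6   0.133 0.035] lo [0.589 0.124 0.005] hi [0.614 0.148 0.067]
scene top_tray 0.7 [280.0, 229.4, 78.2, 40.5] med [ 0.551 -0.186  0.0
[... 1835 characters left out ...]
[ 0.53  -0.25   0.004] lo [ 0.492 -0.278 -0.   ] hi [ 0.63  -0.117  0.041]
side tray_grip 0.58 [261.3, 233.9, 62.0, 42.2] med [ 0.559 -0.189  0.063] lo [ 0.503 -0.266  0.045] hi [ 0.613 -0.105  0.083]
side caliper 0.87 [236.9, 309.5, 99.3, 43.2] med [ 0.441 -0.394  0.005] lo [ 0.374 -0.494 -0.001] hi [ 0.515 -0.316  0.018]
side tape_mask 0.64 [329.2, 230.9, 32.6, 20.1] med [ 0.761 -0.135  0.018] lo [ 0.72 -0.17 -0.  ] hi [ 0.8   -0.088  0.025]
side bin_glands 0.65 [338.4, 285.8, 54.0, 44.1] med [ 0.645 -0.419  0.024] lo [ 0.589 -0.465  0.   ] hi [ 0.695 -0.394  0.05 ]
side tray_rack 0.93 [250.1, 256.5, 80.0, 37.2] med [ 0.53  -0.249  0.005] lo [ 0.491 -0.278 -0.   ] hi [ 0.627 -0.113  0.041]
```

Run:
```python
from h import *
a=np.load('/tmp/scene.npz'); im=a['im']; 
c=cv2.resize(im[150:330,190:470],None,fx=2.8,fy=2.8,interpolation=cv2.INTER_CUBIC)
cv2.imwrite('pics/crop1.png',c[:,:,::-1])
# grid of tray: fit from both cameras
for cam in("scene","side"):
    a=np.load(f'/tmp/{cam}.npz'); P,u,v=pts(cam,a['d'])
    box=(abs(P[:,0]-.56)<.1)&(abs(P[:,1]+.19)<.13)
    for lo,hi in((.080,.1),(.058,.068)):
        m=box&(P[:,2]>lo)&(P[:,2]<hi); Q=P[m]
        print(cam,lo,m.sum(),Q.mean(0).round(4),Q.min(0).round(3),Q.max(0).round(3),cv2.minAreaRect(Q[:,:2].astype(np.float32)*1000))
    for n,x,y,top in(("oilA",.595,.315,.066),("oilB",.577,.241,.066),("paint",.583,.022,.05)):
        m=(abs(P[:,0]-x)<.035)&(abs(P[:,1]-y)<.03)&(P[:,2]>.01)&(P[:,2]<.09); Q=P[m]
        if m.sum()==0: continue
        rgb=a['im'][v[m],u[m]]
        t=Q[Q[:,2]>Q[:,2].max()-.006]
        print(cam,n,m.sum(),"rgb",np.median(rgb,0),"topz",Q[:,2].max().round(3),"mid",((t.min(0)+t.max(0))/2).round(3),"all",Q.min(0).round(3),Q.max(0).round(3), u[m].mean(),v[m].mean())
    m=(P[:,2]>.012)&(P[:,0]>.3)&(P[:,0]<.85)&(abs(P[:,1])<.55)
    H=set(map(tuple,np.round(P[m][:,:2]/.05).astype(int))); print(sorted(H))
    c=arm.get_calibration(cam); print("campos",-np.array(c["R"]).T@np.array(c["t"]))
```

```text
scene 0.08 64 [ 0.5397 -0.2521  0.0867] [ 0.531 -0.265  0.08 ] [ 0.55  -0.239  0.092] ((540.742919921875, -251.2268524169922), (15.720549583435059, 25.59534454345703), 23.023746490478516)
scene 0.058 1402 [ 0.5551 -0.186   0.063 ] [ 0.49  -0.272  0.058] [ 0.626 -0.088  0.068] ((558.4778442382812, -180.92578125), (108.32756042480469, 170.2589569091797), 13.313509941101074)
scene oilA 177 rgb [159. 100. 117.] topz 0.08 mid [0.6   0.317 0.077] all [0.582 0.303 0.01 ] [0.612 0.335 0.08 ] 212.1129943502825 181.54237288135593
scene oilB 192 rgb [137. 111.  59.] topz 0.078 mid [0.579 0.249 0.075] all [0.563 0.231 0.01 ] [0.593 0.26  0.078] 221.234375 191.77604166666666
scene paint 156 rgb [ 70.  88. 116.] topz 0.062 mid [0.585 0.027 0.059] all [0.569 0.013 0.01 ] [0.599 0.04  0.062] 271.4807692307692 220.82692307692307
[(np.int64(8), np.int64(-8)), (np.int64(8), np.int64(-7)), (np.int64(8), np.int64(1)), (np.int64(8), np.int64(2)), (np.int64(8), np.int64(3)), (np.int64(8), np.int64(4)), (np.int64(8), np.int64(10)), (np.int64(8), np.int64(11)), (np.int64(9), np.int64(-8)), (np.int64(9), np.i
[... 6845 characters left out ...]
)), (np.int64(16), np.int64(8)), (np.int64(16), np.int64(9)), (np.int64(16), np.int64(10)), (np.int64(16), np.int64(11)), (np.int64(17), np.int64(-11)), (np.int64(17), np.int64(-10)), (np.int64(17), np.int64(-8)), (np.int64(17), np.int64(-7)), (np.int64(17), np.int64(-6)), (np.int64(17), np.int64(-5)), (np.int64(17), np.int64(-4)), (np.int64(17), np.int64(-1)), (np.int64(17), np.int64(0)), (np.int64(17), np.int64(1)), (np.int64(17), np.int64(2)), (np.int64(17), np.int64(3)), (np.int64(17), np.int64(4)), (np.int64(17), np.int64(5)), (np.int64(17), np.int64(6)), (np.int64(17), np.int64(9)), (np.int64(17), np.int64(10)), (np.int64(17), np.int64(11))]
campos [ 0.09574866 -1.22502353  0.81423154]
```

View pics/crop1.png

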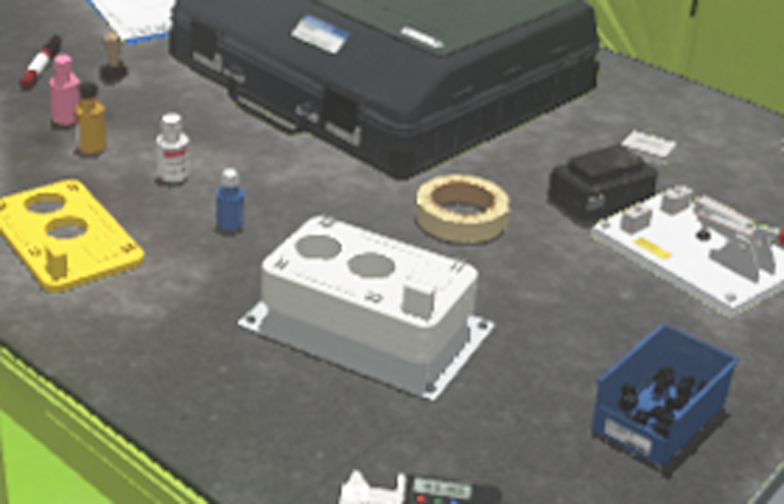

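Candidates for the oil bottle are the pink bottle at scene (212,182) and the amber one at (221,192). I choose amber, at about (0.580, 0.247). For paint, the blue bottle is at (271,221) and the white one at (251,204). I choose blue, at about (0.585, 0.026). The white stack at (320,245) is the tray with a yaw of about 13.5°; the yellow tray at (215,233) is a look-alike to leave alone.

```bash
cat >> h.py <<'E'
def go(target,yawdeg=None):
    p,R,s=pose(); d=R.T@(np.array(target)-p)/.025
    w=0 if yawdeg is None else -((yawdeg-np.degrees(s["ee_rot"][2])+180)%360-180)/5
    print("rows:",d.round(2),"turn",round(w,2),"t",s["t"],"q",np.round(s["q"],2),"pos",p.round(4),"rpy",np.round(s["ee_rot"],3))
def fpix(X):
    "world points -> wrist pixels"
    c=arm.get_calibration("wrist");K=np.array(c["mtx"]);M=np.array(c["mount"]);p,R,_=pose()
    T=(np.atleast_2d(X)-p)@R; C=(T-M[:3,3])@M[:3,:3]
    th=np.arctan2(np.hypot(C[:,0],C[:,1]),C[:,2]);ph=np.arctan2(C[:,1],C[:,0])
    return np.stack([K[0,2]+K[0,0]*th*np.cos(ph),K[1,2]+K[1,1]*th*np.sin(ph)],1)
def wpts(d,p,R,mask=None):
    c=arm.get_calibration("wrist");K=np.array(c["mtx"]);M=np.array(c["mount"])
    ok=d>0
    if mask is not None: ok&=mask
    v,u=np.nonzero(ok);z=d[v,u];a=(u-K[0,2])/K[0,0];b=(v-K[1,2])/K[1,1];th=np.hypot(a,b)+1e-9
    k=z*np.tan(th)/th
    C=np.stack([a*k,b*k,z],1); return (C@M[:3,:3].T+M[:3,3])@R.T+p,u,v
E
python3 - <<'E'
from h import *
go([.580,.247,.20],-76.5)
E
```

```text
rows: [20.28 12.01  1.06] turn 12.62 t 1.1 q [ 1.63  0.36  0.01 -0.   -1.22 -0.29] pos [0.1564 0.6566 0.2266] rpy [ 3.142  0.    -0.234]
```

```bash
python3 -m crank '[[[2,1.2,0,1.3],[4,2.4,0,2.6],[6,3.6,0,3.9],[8,4.8,0,5.2],[10,6,0,6.5],[12,7.1,0.2,7.8],[14,8.3,0.4,9.1],[16,9.5,0.6,10.4],[18,10.7,0.8,11.7],[20,11.8,1,12.6],[20.28,12,1.06,12.62],[20.28,12,1.06,12.62]]]' 0 20
python3 - <<'E'
from h import *
p,R,s=pose(); im,d=arm.grab_frame("wrist"); cv2.imwrite('pics/w1.png',im[:,:,::-1])
P,u,v=wpts(d,p,R)
for n,x,y,h in(("oil",.58,.247,.077),):
    m=(abs(P[:,0]-x)<.04)&(abs(P[:,1]-y)<.035)&(P[:,2]>.02)&(P[:,2]<.1);Q=P[m]; print(n,m.sum(),Q.min(0).round(4),Q.max(0).round(4))
    for lo,hi in((.03,.05),(.066,.08)):
        t=Q[(Q[:,2]>lo)&(Q[:,2]<hi)]
        if len(t)>3: print(lo,len(t),cv2.minEnclosingCircle(t[:,:2].astype(np.float32)))
print(fpix([[.58,.247,.07],[.6,.317,.07]]))
go([.580,.247,.20],-76.5)
E
```

```text
t: 2.6
eef_pos: [0.5803, 0.2467, 0.1997]
ee_rot: [3.141, -0.0, -1.336]
force: [-0.9, -0.2, 0.1]
width: 0.0875
gripper_force: 0.0
oil 989 [0.5659 0.2322 0.02  ] [0.598  0.2623 0.0779]
0.03 230 ((0.5820543766021729, 0.24834123253822327), 0.016368722543120384)
0.066 355 ((0.581990659236908, 0.24899736046791077), 0.010018552653491497)
[[279.74622653 201.39952334]
 [243.80452945 262.91331325]]
rows: [ 0.02 -0.    0.  ] turn 0.0 t 2.65 q [ 0.71  0.3  -0.13 -0.   -1.14 -0.48] pos [0.5799 0.2475 0.2   ] rpy [ 3.141  0.    -1.335]
```

View pics/w1.png

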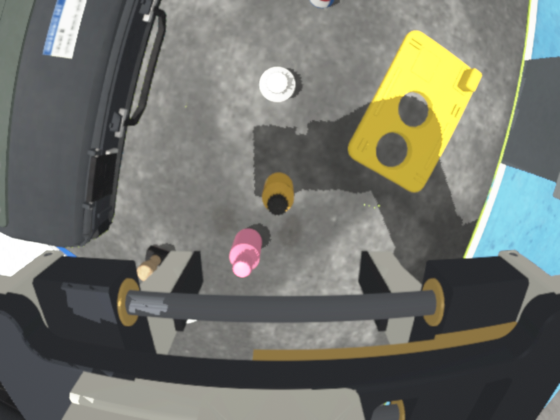

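Wrist view confirms: the amber bottle with black cap is at (278,195), between the fingers' planes; pink is at (244,252) and stays clear.

```bash
python3 -m crank '[[[-0.04,-0.08,1,0],[-0.04,-0.08,2,0],[-0.04,-0.08,3,0],[-0.04,-0.08,4,0],[-0.04,-0.08,5,0],[-0.04,-0.08,6,0],[-0.04,-0.08,6.68,0],[-0.04,-0.08,6.68,0]]]'
python3 -m crank '[[[0,0,0,0],[0,0,0,0],[0,0,0,0],[0,0,0,0],[0,0,0,0],[0,0,0,0]]]' 1 20
python3 -m crank '[[[0,0,-0.3,0],[0,0,-0.8,0],[0,0,-1.6,0],[0,0,-2.6,0],[0,0,-3.6,0],[0,0,-4.6,0],[0,0,-5.4,0],[0,0,-5.6,0],[0,0,-5.6,0]]]'
python3 -c "
from h import *
go([.550,-.1273,.170],-76.5)"
```

```text
t: 3.65
eef_pos: [0.5808, 0.2491, 0.0322]
ee_rot: [3.14, -0.001, -1.334]
force: [0.2, 0.8, 0.6]
width: 0.0878
gripper_force: 0.0
t: 4.4
eef_pos: [0.5818, 0.2487, 0.0331]
ee_rot: [-3.142, 0.0, -1.335]
force: [-0.2, -0.3, -0.1]
width: 0.0329
gripper_force: 0.0
t: 5.52
eef_pos: [0.5817, 0.2488, 0.1734]
ee_rot: [-3.141, 0.0, -1.335]
force: [-0.1, 0.2, -1.1]
width: 0.031
gripper_force: 20.0
rows: [14.33  4.75  0.13] turn 0.0 t 5.525 q [ 0.71  0.33 -0.16 -0.   -1.08 -0.48] pos [0.5817 0.2488 0.1734] rpy [-3.141  0.    -1.335]
```

```bash
python3 -m crank '[[[0.6,0.2,0,0],[2,0.6,0,0],[3.6,1.2,0,0],[5.2,1.7,0,0],[6.8,2.2,0,0],[8.4,2.8,0,0],[10,3.3,0,0],[11.6,3.8,0,0],[13,4.3,0,0],[14,4.65,0.1,0],[14.33,4.75,0.13,0],[14.33,4.75,0.13,0]]]'
python3 - <<'E'
from h import *
p,R,s=pose(); im,d=arm.grab_frame("wrist"); cv2.imwrite('pics/w2.png',im[:,:,::-1])
P,u,v=wpts(d,p,R); np.savez('/tmp/w2.npz',P=P,u=u,v=v,d=d)
m=(abs(P[:,0]-.56)<.11)&(abs(P[:,1]+.18)<.14)&(abs(P[:,2]-.063)<.005);Q=P[m]
print(m.sum(),Q.mean(0),cv2.minAreaRect(Q[:,:2].astype(np.float32)*1000))
m=(abs(P[:,0]-.54)<.04)&(abs(P[:,1]+.25)<.04)&(P[:,2]>.083)&(P[:,2]<.1);Q=P[m]
print(m.sum(),cv2.minAreaRect(Q[:,:2].astype(np.float32)*1000) if m.sum()>3 else 0)
for X in([.55,-.1273],[.5626,-.1798]):
    m=(np.hypot(P[:,0]-X[0],P[:,1]-X[1])<.03)&(P[:,2]<.056)&(P[:,2]>.02);Q=P[m]; print(m.sum(),Q[:,2].min() if m.sum() else 0,cv2.minEnclosingCircle(Q[:,:2].astype(np.float32)) if m.sum()>3 else 0)
for c in("scene","side"):
    im,d=arm.grab_frame(c); Pc,_,_=pts(c,d); m=(np.hypot(Pc[:,0]-.55,Pc[:,1]+.127)<.03)&(Pc[:,2]>.09)&(Pc[:,2]<.23);Q=Pc[m]
    h=np.sort(Q[:,2]);print(c,m.sum(),h[:3])
    b=Q[(Q[:,2]<h[0]+.035)]; print(b.min(0),b.max(0))
go([.550,-.1273,.170],-76.5)
E
```

```text
t: 7.02
eef_pos: [0.5494, -0.1279, 0.1692]
ee_rot: [3.14, 0.0, -1.336]
force: [0.5, -1.3, -0.5]
width: 0.031
gripper_force: 20.0
19007 [ 0.56269861 -0.18953038  0.06322617] ((560.1355590820312, -181.14361572265625), (104.62727355957031, 170.23422241210938), 13.721688270568848)
648 ((543.4063720703125, -250.6476593017578), (14.171531677246094, 26.002473831176758), 13.43713665008545)
1501 0.03602612084101983 ((0.5505136251449585, -0.1274104118347168), 0.020767444744706154)
1884 0.03580632868233405 ((0.563861608505249, -0.17981202900409698), 0.021143587306141853)
scene 341 [0.13560789 0.13686586 0.1371464 ]
[ 0.5293895  -0.14487225  0.13560789] [ 0.56132869 -0.11593443  0.17040346]
side 456 [0.13533601 0.13679301 0.137454  ]
[ 0.53255478 -0.14555607  0.13533601] [ 0.5675245  -0.12229314  0.17011764]
rows: [ 0.02  0.01 -0.01] turn 0.01 t 7.175 q [ 0.12  0.22 -0.32 -0.   -1.03  0.12] pos [ 0.5501 -0.1267  0.1697] rpy [ 3.141  0.    -1.335]
```

View pics/w2.png

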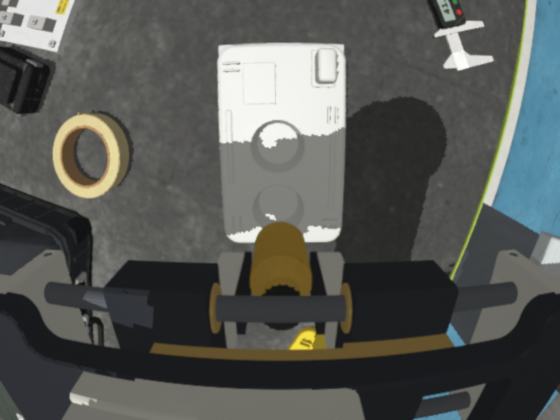

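The wrist picture shows the amber bottle held at (280,250), with pocket b at (278,205), pocket a at (278,145) and the grip at (327,67). Lowering into pocket b.

```bash
python3 -m crank '[[[0.04,-0.03,0.5,0],[0.04,-0.03,1.1,0],[0.04,-0.03,1.7,0],[0.04,-0.03,2.2,0],[0.04,-0.03,2.6,0],[0.04,-0.03,2.9,0],[0.04,-0.03,3.2,0],[0.04,-0.03,3.4,0],[0.04,-0.03,3.6,0],[0.04,-0.03,3.75,0],[0.04,-0.03,3.83,0],[0.04,-0.03,3.83,0]]]'
```

```text
t: 8.68
eef_pos: [0.551, -0.1281, 0.074]
ee_rot: [3.141, -0.0, -1.335]
force: [0.3, -0.3, -0.2]
width: 0.0312
gripper_force: 20.0
```

```bash
python3 -m crank '[[[0,0,0.04,0],[0,0,0.07,0],[0,0,0.07,0]]]'
python3 -m crank '[[[0,0,0,0],[0,0,0,0],[0,0,0,0],[0,0,0,0],[0,0,0,0]]]' 0.35
python3 -m crank '[[[0,0,-0.3,0],[0,0,-0.8,0],[0,0,-1.6,0],[0,0,-2.6,0],[0,0,-3.6,0],[0,0,-4.4,0],[0,0,-4.6,0],[0,0,-4.6,0]]]'
python3 - <<'E'
from h import *
for c in("scene","side"):
    im,d=arm.grab_frame(c); Pc,_,_=pts(c,d); m=(np.hypot(Pc[:,0]-.55,Pc[:,1]+.127)<.03)&(Pc[:,2]>.105)&(Pc[:,2]<.13);Q=Pc[m]
    print(c,m.sum(),Q.min(0),Q.max(0)); cv2.imwrite(f'pics/{c}2.png',im[:,:,::-1])
go([.585,.026,.185],-76.5)
E
```

```text
t: 9.05
eef_pos: [0.5509, -0.1281, 0.0723]
ee_rot: [3.142, 0.0, -1.335]
force: [0.5, -0.0, -0.0]
width: 0.0312
gripper_force: 20.0
t: 9.68
eef_pos: [0.5509, -0.1281, 0.0723]
ee_rot: [3.142, 0.0, -1.335]
force: [-0.3, -0.0, -0.4]
width: 0.0569
gripper_force: 0.0
t: 10.68
eef_pos: [0.5509, -0.128, 0.1876]
ee_rot: [-3.141, 0.0, -1.335]
force: [0.4, 0.9, -0.6]
width: 0.0567
gripper_force: 0.0
scene 49 [ 0.53975314 -0.13641815  0.10507091] [ 0.55782717 -0.11980679  0.11647096]
side 36 [ 0.54319144 -0.13722621  0.10528247] [ 0.55914084 -0.11788847  0.1177597 ]
rows: [-5.67 -2.78  0.06] turn -0.0 t 10.775 q [ 0.12  0.21 -0.29 -0.   -1.07  0.12] pos [ 0.5504 -0.1281  0.1866] rpy [ 3.14   0.    -1.335]
```

```bash
python3 -m crank '[[[-1.2,-0.6,0,0],[-2.8,-1.4,0,0],[-4.4,-2.2,0,0],[-5.4,-2.6,0,0],[-5.67,-2.78,0,0],[-5.67,-2.78,0,0]]]' 0
python3 - <<'E'
from h import *
p,R,s=pose(); im,d=arm.grab_frame("wrist"); P,u,v=wpts(d,p,R)
m=(abs(P[:,0]-.585)<.035)&(abs(P[:,1]-.026)<.035)&(P[:,2]>.02)&(P[:,2]<.1);Q=P[m]; print(Q[:,2].max(),np.median(im[v[m],u[m]],0))
for lo,hi in((.03,.048),(.052,.08)):
    t=Q[(Q[:,2]>lo)&(Q[:,2]<hi)]; print(lo,len(t),cv2.minEnclosingCircle(t[:,:2].astype(np.float32)))
go([.585,.026,.0285],-76.5)
E
```

```text
t: 11.52
eef_pos: [0.5852, 0.026, 0.1865]
ee_rot: [3.14, -0.0, -1.334]
force: [-0.1, -0.3, 0.0]
width: 0.0877
gripper_force: 0.0
0.06198770500278819 [ 64.5  75.  104. ]
0.03 377 ((0.58585125207901, 0.02671128697693348), 0.014315647073090076)
0.052 258 ((0.5856646299362183, 0.026621442288160324), 0.008830111473798752)
rows: [-0.02 -0.01  6.33] turn 0.0 t 11.575 q [ 0.38  0.24 -0.25  0.   -1.08 -0.14] pos [0.5851 0.0255 0.1867] rpy [ 3.14  -0.    -1.335]
```

```bash
python3 -m crank '[[[-0.04,-0.03,1,0],[-0.04,-0.03,2,0],[-0.04,-0.03,3,0],[-0.04,-0.03,4,0],[-0.04,-0.03,5,0],[-0.04,-0.03,6,0],[-0.04,-0.03,6.36,0],[-0.04,-0.03,6.36,0]]]'
python3 -m crank '[[[0,0,0,0],[0,0,0,0],[0,0,0,0],[0,0,0,0],[0,0,0,0],[0,0,0,0],[0,0,0,0],[0,0,0,0]]]' 1 20
python3 -m crank '[[[0,0,-0.3,0],[0,0,-0.8,0],[0,0,-1.6,0],[0,0,-2.6,0],[0,0,-3.6,0],[0,0,-4.6,0],[0,0,-5.4,0],[0,0,-5.6,0],[0,0,-5.6,0]]]'
python3 -c "
from h import *
go([.5636,-.1801,.1675],-76.5)"
```

```text
t: 12.58
eef_pos: [0.5857, 0.0264, 0.0281]
ee_rot: [3.141, -0.0, -1.336]
force: [-0.1, -0.9, 0.7]
width: 0.088
gripper_force: 0.0
t: 13.58
eef_pos: [0.5859, 0.0271, 0.0283]
ee_rot: [3.142, -0.0, -1.335]
force: [-0.1, -0.2, 0.9]
width: 0.0267
gripper_force: 20.0
t: 14.7
eef_pos: [0.5858, 0.0271, 0.1686]
ee_rot: [-3.141, 0.0, -1.335]
force: [-0.1, 0.3, -0.4]
width: 0.0267
gripper_force: 20.0
rows: [7.85 2.8  0.04] turn -0.0 t 14.7 q [ 0.38  0.26 -0.27 -0.   -1.04 -0.14] pos [0.5858 0.0271 0.1686] rpy [-3.141  0.    -1.335]
```

```bash
python3 -m crank '[[[0.6,0.2,0,0],[2,0.7,0,0],[3.6,1.3,0,0],[5.2,1.9,0,0],[6.6,2.4,0,0],[7.5,2.7,0,0],[7.85,2.8,0,0],[7.85,2.8,0,0],[7.85,2.8,0,0]]]'
python3 - <<'E'
from h import *
go([.5638,-.18,.0685],-76.5)
for c in("scene","side"):
    im,d=arm.grab_frame(c); Pc,_,_=pts(c,d); m=(np.hypot(Pc[:,0]-.5636,Pc[:,1]+.18)<.03)&(Pc[:,2]>.122)&(Pc[:,2]<.23);Q=Pc[m]
    h=np.sort(Q[:,2]);print(c,m.sum(),h[:3])
    b=Q[(Q[:,2]<h[0]+.035)]; print(b.min(0),b.max(0))
E
```

```text
t: 15.82
eef_pos: [0.5637, -0.1796, 0.168]
ee_rot: [3.141, 0.0, -1.335]
force: [0.5, -0.6, -0.6]
width: 0.0272
gripper_force: 20.0
rows: [ 0.02 -0.    3.98] turn 0.01 t 15.825 q [ 0.02  0.27 -0.26 -0.   -1.04  0.21] pos [ 0.5637 -0.1796  0.168 ] rpy [ 3.141  0.    -1.335]
scene 296 [0.1407359  0.14117285 0.14119405]
[ 0.53401541 -0.19481368  0.1407359 ] [ 0.58881718 -0.17078608  0.17552239]
side 444 [0.13979768 0.13999456 0.14013678]
[ 0.5344348  -0.19555248  0.13979768] [ 0.5932736  -0.17427904  0.17468586]
```

```bash
python3 -m crank '[[[0.02,0,0.5,0],[0.02,0,1.1,0],[0.02,0,1.7,0],[0.02,0,2.3,0],[0.02,0,2.7,0],[0.02,0,3.0,0],[0.02,0,3.3,0],[0.02,0,3.5,0],[0.02,0,3.7,0],[0.02,0,3.9,0],[0.02,0,4.03,0],[0.02,0,4.03,0]]]'
python3 -m crank '[[[0,0,0,0],[0,0,0,0],[0,0,0,0],[0,0,0,0],[0,0,0,0]]]' 0.35
python3 -m crank '[[[0,0,-0.3,0],[0,0,-0.8,0],[0,0,-1.6,0],[0,0,-2.6,0],[0,0,-3.4,0],[0,0,-3.6,0],[0,0,-3.6,0]]]'
python3 - <<'E'
from h import *
tiles=[]
for c in("scene","side"):
    im,d=arm.grab_frame(c); Pc,_,_=pts(c,d)
    for X,lo,hi in(([.55,-.127],.105,.13),([.5637,-.18],.089,.11)):
        m=(np.hypot(Pc[:,0]-X[0],Pc[:,1]-X[1])<.025)&(Pc[:,2]>lo)&(Pc[:,2]<hi);Q=Pc[m]
        print(c,m.sum(),(Q.min(0)+Q.max(0))/2,Q[:,2].max())
    tiles.append(cv2.resize(im[200:310,230:390],None,fx=2.5,fy=2.5,interpolation=cv2.INTER_CUBIC))
cv2.imwrite('pics/c3.png',np.hstack(tiles)[:,:,::-1])
go([.5432,-.2508,.066],-76.4)
E
```

```text
t: 17.42
eef_pos: [0.5637, -0.1806, 0.0673]
ee_rot: [3.141, 0.0, -1.335]
force: [-0.0, -0.2, -0.4]
width: 0.0268
gripper_force: 20.0
t: 18.05
eef_pos: [0.5639, -0.1806, 0.0676]
ee_rot: [-3.141, -0.0, -1.335]
force: [-0.0, -0.4, -0.4]
width: 0.057
gripper_force: 0.0
t: 18.92
eef_pos: [0.5638, -0.1805, 0.1579]
ee_rot: [-3.141, -0.0, -1.335]
force: [-0.5, -1.0, 0.3]
width: 0.0568
gripper_force: 0.0
scene 46 [ 0.5487848  -0.12835558  0.11166464] 0.11687314239044491
scene 41 [ 0.561603   -0.18061171  0.09511374] 0.10081259025906758
side 32 [ 0.55100647 -0.12758054  0.11166457] 0.11785578788902024
side 32 [ 0.56367917 -0.18126548  0.09504459] 0.10082620544530793
rows: [2.55 1.43 3.63] turn -0.02 t 19.025 q [ 0.02  0.28 -0.27 -0.   -1.02  0.22] pos [ 0.5633 -0.1805  0.1568] rpy [ 3.141  0.    -1.335]
```

View pics/c3.png

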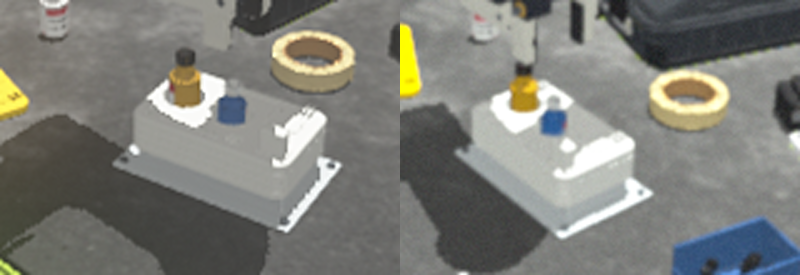

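Both bottles stand in their pockets: amber at left (185,80) and blue at (232,103), with the grip at (305,135). Now moving over the grip with a narrow opening.

```bash
python3 -m crank '[[[0.8,0.4,0,0],[1.8,1,0,0],[2.4,1.35,0,0],[2.55,1.43,0,0],[2.55,1.43,0,0],[2.55,1.43,0,0]]]' 0.68
python3 - <<'E'
from h import *
go([.5432,-.2508,.066],-76.4)
p,R,s=pose(); im,d=arm.grab_frame("wrist"); print(s["width"])
P,u,v=wpts(d,p,R)
m=(abs(P[:,0]-.543)<.03)&(abs(P[:,1]+.251)<.03)&(P[:,2]>.083)&(P[:,2]<.1);Q=P[m]
print(m.sum(),cv2.minAreaRect(Q[:,:2].astype(np.float32)*1000) if m.sum()>3 else 0)
E
```

```text
t: 19.77
eef_pos: [0.5441, -0.2504, 0.1575]
ee_rot: [3.142, 0.0, -1.335]
force: [-0.6, 0.2, -0.0]
width: 0.0279
gripper_force: 0.0
rows: [0.01 0.04 3.66] turn -0.01 t 19.775 q [-0.11  0.29 -0.26 -0.   -1.03  0.34] pos [ 0.5441 -0.2504  0.1575] rpy [ 3.142  0.    -1.335]
0.0279192091520767
625 ((543.393798828125, -251.55357360839844), (13.648138046264648, 25.95868492126465), 13.54839038848877)
```

```bash
python3 -m crank '[[[0.03,0.03,0.8,0],[0.03,0.03,1.6,0],[0.03,0.03,2.3,0],[0.03,0.03,2.8,0],[0.03,0.03,3.2,0],[0.03,0.03,3.5,0],[0.03,0.03,3.66,0],[0.03,0.03,3.66,0]]]'
python3 -m crank '[[[0,0,0,0],[0,0,0,0],[0,0,0,0],[0,0,0,0],[0,0,0,0],[0,0,0,0]]]' 1 25
python3 -m crank '[[[0,0,-0.04,0],[0,0,-0.08,0],[0,0,-0.12,0],[0,0,-0.16,0],[0,0,-0.2,0],[0,0,-0.2,0]]]'
```

```text
t: 20.82
eef_pos: [0.5434, -0.2518, 0.066]
ee_rot: [3.141, 0.0, -1.335]
force: [-0.4, -0.2, 0.6]
width: 0.0282
gripper_force: 0.0
t: 21.58
eef_pos: [0.5439, -0.2518, 0.0664]
ee_rot: [-3.141, -0.0, -1.335]
force: [2.1, 1.1, 3.7]
width: 0.0139
gripper_force: 25.0
t: 22.32
eef_pos: [0.5432, -0.2513, 0.0707]
ee_rot: [3.141, 0.001, -1.335]
force: [3.2, 4.4, -2.3]
width: 0.0137
gripper_force: 25.0
```

```bash
python3 -m crank '[[[0,0,-0.05,0],[0,0,-0.1,0],[0,0,-0.15,0],[0,0,-0.2,0],[0,0,-0.25,0],[0,0,-0.3,0],[0,0,-0.3,0]]]'
cat > tilt.py <<'E'
from h import *
import sys
def planefit(Q):
    for _ in range(4):
        c=Q.mean(0);n=np.linalg.svd(Q-c,full_matrices=False)[2][2];n*=np.sign(n[2]);r=(Q-c)@n;Q=Q[abs(r)<max(.002,1.5*r.std())]
    return n,c,len(Q)
p,R,s=pose(); print("F",np.round(s["force"],1),"M",np.round(s["moment"],2),"w",round(s["width"],4),"tcp",p.round(4))
for c in("scene","side"):
    im,d=arm.grab_frame(c); tr=arm.trace("top_tray",c)
    P,u,v=pts(c,d,tr[0]["mask"] if tr else None); g=im[v,u].astype(int)
    zc=p[2]-.003; f=np.ptp(g,1)<40
    cc=np.array(eval(sys.argv[1])) if len(sys.argv)>1 else np.array([.56,-.181])
    m=f&(abs(P[:,0]-cc[0])<.07)&(abs(P[:,1]-cc[1])<.1)&(P[:,2]>zc-.035)&(P[:,2]<zc+.006)
    n,q,k=planefit(P[m]); print(c,k,"n",n.round(3),"deg",np.degrees(np.arccos(n[2])).round(1),"c",q.round(4), "z@far",[round(float(q[2]-((x-q[0])*n[0]+(y-q[1])*n[1])/n[2]),4) for x,y in ([.5876,-.0910],)])
    cv2.imwrite(f'/tmp/{c}.png',im[:,:,::-1])
E
python3 tilt.py
```

```text
t: 23.2
eef_pos: [0.542, -0.2509, 0.0778]
ee_rot: [3.139, 0.002, -1.336]
force: [0.7, 6.1, -4.6]
width: 0.0134
gripper_force: 25.0
F [ 0.7  6.1 -4.6] M [ 2.39 -0.23 -0.17] w 0.0134 tcp [ 0.542  -0.2509  0.0778]
scene 483 n [-0.028  0.06   0.998] deg 3.8 c [ 0.5355 -0.1951  0.0698] z@far [0.065]
side 264 n [-0.024  0.047  0.999] deg 3.0 c [ 0.5735 -0.2338  0.0731] z@far [0.0667]
```

```bash
python3 -m crank '[[[-0.03,0,-0.04,0],[-0.06,0,-0.08,0],[-0.09,0,-0.12,0],[-0.11,0,-0.16,0],[-0.13,0,-0.2,0],[-0.15,0,-0.25,0],[-0.16,0,-0.3,0],[-0.17,0,-0.35,0],[-0.17,0,-0.35,0],[-0.17,0,-0.35,0]]]'
python3 tilt.py
```

```text
t: 24.65
eef_pos: [0.5425, -0.2478, 0.0875]
ee_rot: [-3.141, -0.0, -1.335]
force: [0.1, -2.0, -1.0]
width: 0.0138
gripper_force: 25.0
F [ 0.1 -2.  -1. ] M [-1.01  0.28  0.03] w 0.0138 tcp [ 0.5425 -0.2478  0.0875]
scene 518 n [-0.048  0.123  0.991] deg 7.6 c [ 0.5361 -0.1938  0.0759] z@far [0.0656]
side 293 n [-0.047  0.125  0.991] deg 7.7 c [ 0.5612 -0.2214  0.0802] z@far [0.0649]
```

```bash
python3 -m crank '[[[0,0,0,0],[0,0,0,0],[0,0,0,0]]]' 1 60
python3 -m crank '[[[0,0,-0.05,0],[0,0,-0.1,0],[0,0,-0.15,0],[0,0,-0.2,0],[0,0,-0.25,0],[0,0,-0.3,0],[0,0,-0.35,0],[0,0,-0.4,0],[0,0,-0.45,0],[0,0,-0.5,0],[0,0,-0.5,0]]]'
python3 tilt.py
```

```text
t: 25.22
eef_pos: [0.5426, -0.2477, 0.0874]
ee_rot: [-3.141, -0.0, -1.335]
force: [-0.3, -2.8, -1.8]
width: 0.0132
gripper_force: 60.0
t: 26.6
eef_pos: [0.5424, -0.2477, 0.0999]
ee_rot: [-3.141, -0.0, -1.335]
force: [0.5, -0.4, -1.3]
width: 0.014
gripper_force: 60.0
F [ 0.5 -0.4 -1.3] M [-0.01 -0.02 -0.  ] w 0.014 tcp [ 0.5424 -0.2477  0.0999]
scene 497 n [-0.044  0.121  0.992] deg 7.4 c [ 0.5363 -0.1911  0.0882] z@far [0.0783]
side 304 n [-0.047  0.122  0.991] deg 7.5 c [ 0.5606 -0.2199  0.0922] z@far [0.0776]
```

Run:
```python
from h import *
t=[cv2.resize(cv2.imread(f'/tmp/{c}.png')[190:310,240:380],None,fx=2.8,fy=2.8,interpolation=cv2.INTER_CUBIC) for c in("scene","side")]
cv2.imwrite('pics/c4.png',np.hstack(t))
```

```text
(no output)
```

View pics/c4.png

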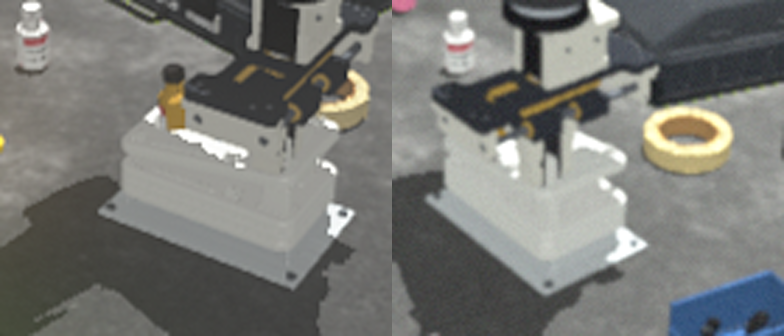

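The tray is off cleanly at 7.5° and the lower tray is still seated; amber stands at (173,95). Lifting straight up, gently.

```bash
python3 -m crank '[[[0,0,-0.1,0],[0,0,-0.25,0],[0,0,-0.45,0],[0,0,-0.7,0],[0,0,-0.95,0],[0,0,-1.2,0],[0,0,-1.45,0],[0,0,-1.7,0],[0,0,-1.95,0],[0,0,-2.15,0],[0,0,-2.25,0],[0,0,-2.3,0]]]'
python3 -m crank '[[[0,0,-0.1,0],[0,0,-0.25,0],[0,0,-0.45,0],[0,0,-0.7,0],[0,0,-0.95,0],[0,0,-1.2,0],[0,0,-1.45,0],[0,0,-1.7,0],[0,0,-1.95,0],[0,0,-2.15,0],[0,0,-2.25,0],[0,0,-2.3,0]]]'
python3 tilt.py
python3 -c "
from h import *
go([.542,-.01,.215])"
```

```text
t: 28.3
eef_pos: [0.5424, -0.2476, 0.1574]
ee_rot: [3.142, 0.0, -1.335]
force: [0.1, -0.8, -0.9]
width: 0.0133
gripper_force: 60.0
t: 29.8
eef_pos: [0.5424, -0.2476, 0.2149]
ee_rot: [-3.142, 0.0, -1.335]
force: [-0.3, 0.4, -1.3]
width: 0.0137
gripper_force: 60.0
F [-0.3  0.4 -1.3] M [-0.04 -0.04 -0.01] w 0.0137 tcp [ 0.5424 -0.2476  0.2149]
scene 555 n [-0.041  0.123  0.992] deg 7.4 c [ 0.5373 -0.1916  0.2033] z@far [0.1929]
side 387 n [-0.045  0.116  0.992] deg 7.2 c [ 0.5531 -0.209   0.2059] z@far [0.1936]
rows: [-9.25 -2.21 -0.01] turn 0 t 30.0 q [-0.1   0.24 -0.19 -0.   -1.15  0.34] pos [ 0.5423 -0.2477  0.2146] rpy [ 3.141  0.    -1.335]
```

```bash
python3 -m crank '[[[-0.1,-0.02,0,0],[-0.3,-0.07,0,0],[-0.6,-0.14,0,0],[-1,-0.24,0,0],[-1.4,-0.33,0,0],[-1.8,-0.43,0,0],[-2.2,-0.53,0,0],[-2.6,-0.62,0,0],[-3,-0.72,0,0],[-3.4,-0.81,0,0],[-3.8,-0.91,0,0],[-4.2,-1,0,0]]]'
python3 -m crank '[[[-0.4,-0.1,0,0],[-0.8,-0.19,0,0],[-1.2,-0.29,0,0],[-1.6,-0.38,0,0],[-2,-0.48,0,0],[-2.4,-0.57,0,0],[-2.8,-0.67,0,0],[-3.2,-0.76,0,0],[-3.6,-0.86,0,0],[-3.9,-0.93,0,0],[-4.1,-0.98,0,0],[-4.2,-1,0,0]]]'
python3 -m crank '[[[-0.1,-0.02,0,0],[-0.25,-0.06,0,0],[-0.4,-0.1,0,0],[-0.55,-0.13,0,0],[-0.7,-0.17,0,0],[-0.8,-0.2,0,0],[-0.85,-0.21,0,0],[-0.85,-0.21,0,0],[-0.85,-0.21,0,0],[-0.85,-0.21,0,0]]]'
python3 tilt.py '[.559,.057]'
python3 - <<'E'
from h import *
t=[]
for c in("scene","side"):
    im,d=arm.grab_frame(c);P,_,_=pts(c,d)
    m=(abs(P[:,0]-.56)<.03)&(abs(P[:,1]+.18)<.06)&(P[:,2]>.04)&(P[:,2]<.12); print(c,"next flange z",np.percentile(P[m][:,2],[50,95]),m.sum())
    t.append(cv2.resize(im[140:290,210:350],None,fx=2.8,fy=2.8,interpolation=cv2.INTER_CUBIC))
cv2.imwrite('pics/c5.png',np.hstack(t)[:,:,::-1])
E
```

```text
t: 31.5
eef_pos: [0.5422, -0.1391, 0.2148]
ee_rot: [3.142, -0.0, -1.335]
force: [0.6, -0.2, -0.8]
width: 0.0135
gripper_force: 60.0
t: 33.0
eef_pos: [0.542, -0.0316, 0.2148]
ee_rot: [3.142, -0.0, -1.335]
force: [0.3, 0.1, -1.4]
width: 0.0136
gripper_force: 60.0
t: 34.25
eef_pos: [0.5421, -0.01, 0.2148]
ee_rot: [3.142, -0.0, -1.335]
force: [0.4, -0.1, -0.8]
width: 0.0138
gripper_force: 60.0
F [ 0.4 -0.1 -0.8] M [-0.01 -0.    0.01] w 0.0138 tcp [ 0.5421 -0.01    0.2148]
scene 387 n [-0.043  0.122  0.992] deg 7.4 c [0.5408 0.0409 0.2041] z@far [0.2223]
side 276 n [-0.046  0.114  0.992] deg 7.1 c [0.553  0.035  0.2047] z@far [0.2208]
scene next flange z [0.05321319 0.05574223] 471
side next flange z [0.05278421 0.05585069] 371
```

View pics/c5.png

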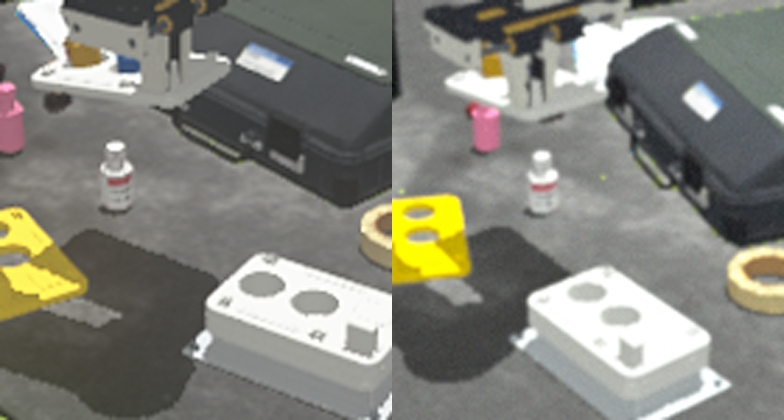

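The tray is held at 7.3° with amber at (85,50) and blue at (128,62) in their pockets. The next tray is seated at flange top 0.053. Handing in.

```bash
python3 -c "
from station import arm
print(arm.job_done())"
```

```text
the job is handed in; nothing more can be done
None
```

I handed the job in; no verdict came back. The tray was peeled corner-first and is held about 20 cm up, leaning 7° (limit 11°), roughly 24 cm aside from the rack, with both bottles in their pockets and the next tray still seated.

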